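# Dock the data logger

## Robot

A 6-joint arm with a two-finger parallel gripper is mounted at the origin on the work surface. World frame = base frame: x ahead of the robot, y to its left, z up, the work surface at z = 0. Lengths are in m, angles in rad, forces in N, time in s.
With the tool pointing down it reaches from about 0.3 to 0.875 m from the base axis. Payload 6.4 kg.
Tool frame: the origin (TCP) lies on the centre line of the jaws, within the pads' length; the fingertips stand 25 mm ahead of it and the grasp point (between the pads) lies 6 mm ahead of it (ctrl.tips_ahead is the z of the fingertips in the tool frame, in m); z points along the fingers, x is the direction in which the jaws open and shut, and the axes are right-handed (so a half turn about z gives the same grasp; the last joint's range is limited). The gripper opens to 85 mm and grips with 20 to 120 N. Pads are 22 mm wide; open, the fingers measure 114 mm over their backs; the gripper's body (76 mm by 85 mm) begins 54 mm behind the grasp point. The pads swing forward as they close: fully open they stand 13 mm farther back than shut.
Start: joints at [0.932, 0.181, 1.607, -0, 1.354, -0.206], TCP at [0.241, 0.522, 0.256] pointing down, gripper open.
Joint ranges: [-2.99, 2.99], [-0.89, 2.07], [0.3, 2.58], [-1.14, 4.28], [0, 2.63], [-3.12, 3.12]. Speed limits (rad/s): [2.57, 2.57, 3.01, 3.14, 3.14, 3.14].

## Interface

Orientations are given as a unit quaternion [w, x, y, z].
In Python, from bench import ctrl gives the robot as it stands.
- The arm moves only by the shell command python3 -m pendant 'ROWS'. ROWS is JSON, a list that holds one entry, the list of rows, each a list of 7 numbers: the shift along the tool's x, y, z in m, then the turn, a rotation vector about the tool's x, y, z in rad, then the closure, from -1 (fully open) to 1 (shut). A call has 1 to 10 rows; each row shifts and turns the commanded pose from where the row before left it, along the tool's axes as they then stand; what a row does not reach is not made up. A row lasts 1/10 s, in which the tool goes at most 50 mm and 8.59 degrees, less where a joint would pass 70% of its speed; a pose out of reach is approached as far as the arm can. A call with a gripper value outside its range is refused whole. The fingers move at their own pace and stop on an object; the grip force is fixed at half the most. Time passes only in rows, so rows that do not move let the fingers close. It gives the time, the measured TCP pose, the force and the opening at its end, in the units of the state.
- ctrl.get_obs(): the state, without advancing time (a new reading comes with each control period).
- ctrl.camera(name): name is "scene" or "top" or "wrist"; returns (picture, depth): 384x512x3 uint8, red, green, blue; 384x512 float32, m along the optical axis (not along the pixel's ray), 0 where there is no reading.
- ctrl.calibration(name): a dict with "fov_y" (degrees; the focal length in pixels is half the picture's height over the tangent of half this angle, whatever the lens; pixels are square), "cx", "cy" (the principal point, pixels), "camera_from_world" (4x4, takes a point from world to camera coordinates). Camera axes: x right, y down, z forward; pixel columns grow to the right and rows downward; lengths in m; the calibration is good to about 2 mm. A picture is of the moment at which its call begins: read the wrist's pose just before it. calibration takes no time and is no camera call; for the wrist camera it gives the pose at the moment of the call.
- ctrl.hand_in(): hands the job in, once; it reports no verdict.
The state is a dict: "time_s": time; "q": joint angles; "dq": joint speeds; "joint_efforts": joint torques, N m; "eef_pos": TCP position; "eef_rot": TCP orientation; "wrist_force": force on the tool from outside, world axes, zero at the start; "torque": the same for the moment, N m; "opening": opening from 0.0 (shut) to 1.0 (fully open).
Only numpy, scipy, OpenCV 4.12 (cv2) and the standard library are available. Lean on these libraries where they do the work, as an engineer would, in place of code of your own. Each camera call takes 0.05 s, during which the arm holds its last target.

## Task

Push the grey data logger along the docking board and down the lane between the two blue guide rails until it is fully home against the white end block, with neither the logger nor the robot touching a rail; then press the green button on the end block fully down to start the read-out, and let go of it. Only push and press with the fingers: do not lift or tip the logger, do not press the button before the logger is home, and leave the green cone, the beaker and the jar where they stand.

Things in the scene. Friction and masses are not known exactly. Their poses are not given: they have to be found in the camera images.
- dock: Docking board fixed on the bench: grey plate, x -250 to +210, y +-110, top at z = 8 mm. Origin on the bench surface on the lane's middle line; x axis runs down the lane towards the end block, z up. The lane runs from x = -20 (its mouth, just past a thin yellow line) to +150 mm and is 96 mm wide between the rails (y = +-48). A logger fully home has its centre at x = 95 mm, y = 0.
- end_block: White block fixed to the board, closing the lane: 60 deep (x) x 120 wide (y) x 45 mm high; origin at the centre of its underside, axes as the board's; its face towards the lane lies 30 mm before its origin (board x = +150 mm), its top 53 mm above the bench.
- rail_left: Straight blue guide rail on the +y side of the lane, fixed to the board: 170 (x) x 12 (y) x 18 mm high, top 26 mm above the bench; origin at the centre of its underside, axes as the board's. Not to be touched.
- rail_right: Blue guide rail on the -y side of the board, otherwise the same. Not to be touched.
- logger: Data logger, loose: rigid light-grey box 110 long (x) x 78 wide (y) x 60 mm high, dial and blank label on top, about 0.5 kg. Origin at the centre of its underside. Stands on the plate before the lane's mouth, askew and off the middle line to either side, its x axis roughly down the lane. Slides with ordinary friction and stops when no longer pushed; no latch.
- logger_center (a point): Centre of the logger's box (half-way up, 30 mm above its underside; 38 mm above the bench when it stands on the plate).
- start_button_top (a point): Centre of the top of the round green push button, 30 mm across, in a black housing on top of the end block, pressed straight down.
- start_button (a joint): Travel of the green button: 0 up, 0.006 m fully down; a spring of about 4 N at full travel returns it.
- cone: Green plant cone on a round dark wooden foot, loose, 64 mm across, 126 mm tall; origin at the centre of its underside. Stands beside or beyond the board. Leave alone.
- beaker: Small clear glass beaker, loose, 64 mm across, 85 mm tall; origin at the centre of its underside. Stands beside or beyond the board. Leave alone.
- jar: Closed amber jar, loose, 60 mm across, 85 mm tall; origin at the centre of its underside. Stands beside or beyond the board. Leave alone.
There are look-alikes about, which are no part of the job. Leave any purple or red look-alike of the logger alone.

How it is judged:
By the outcome, as a careful person would: the job done as asked, in the order asked, and still so for the second after the job is handed in, with the robot touching nothing.
It also fails if it takes over 67 s, if anything falls off the work surface, if the arm or the gripper's body presses on something with over 40 N, if the wrist force passes 120 N, or if a joint passes its speed limit or range.

## Working session

There is one attempt and no reset: what is moved stays moved. The work goes in short steps, Python scripts to look and compute and a shell command to move; the robot and the scene stay as the last step left them, time stands still between calls to the robot, and variables do not carry over. Pictures are saved under pics/ and viewed, and the job is handed in when it is done.

```bash
ls; mkdir -p pics
python3 - <<'E'
from bench import ctrl
import cv2, numpy as np
o=ctrl.get_obs(); print({k:np.round(o[k],4) for k in ('time_s','eef_pos','eef_rot','opening','wrist_force')}, ctrl.tips_ahead)
for n in ('scene','top','wrist'):
    c=ctrl.calibration(n); print(n,c['fov_y'],c['cx'],c['cy']); print(np.round(c['camera_from_world'],4))
    p,d=ctrl.camera(n); cv2.imwrite(f'pics/{n}0.png',p[:,:,::-1]); np.savez(f'pics/{n}0.npz',p=p,d=d,M=c['camera_from_world'],f=192/np.tan(np.radians(c['fov_y']/2)),cx=c['cx'],cy=c['cy'])
E
```

```text
pics
{'time_s': np.float64(0.0), 'eef_pos': array([0.2408, 0.5216, 0.2554]), 'eef_rot': array([ 3.000e-04,  8.424e-01,  5.388e-01, -8.000e-04]), 'opening': np.float64(0.9975), 'wrist_force': array([-0.0704, -0.1104, -0.0121])} 0.025
scene 55.84084695019413 254.60426675543667 193.09195360208443
[[-0.3728  0.9278 -0.0098  0.2852]
 [ 0.602   0.2338 -0.7635 -0.3122]
 [-0.7061 -0.2906 -0.6457  1.5747]
 [ 0.      0.      0.      1.    ]]
top 47.63437641728275 256.72408999868514 191.43332573206905
[[ 0.0276 -0.9996  0.0052 -0.0416]
 [-0.9973 -0.0279 -0.0686  0.6604]
 [ 0.0687 -0.0033 -0.9976  1.0779]
 [ 0.      0.      0.      1.    ]]
wrist 66.09561921200982 257.3730757855014 187.6361001122855
[[ 0.4199  0.9076 -0.0023 -0.5738]
 [ 0.8662 -0.4     0.2995 -0.0384]
 [ 0.2709 -0.1277 -0.9541  0.3789]
 [ 0.      0.      0.      1.    ]]
```

View pics/scene0.png

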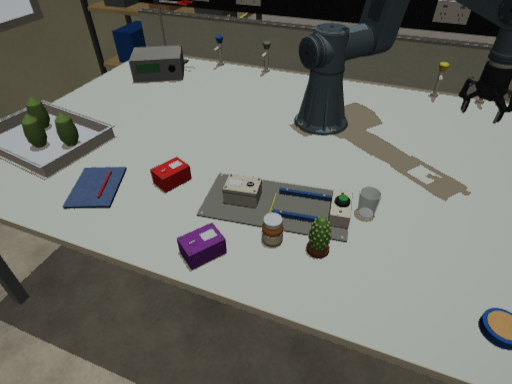

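View pics/top0.png

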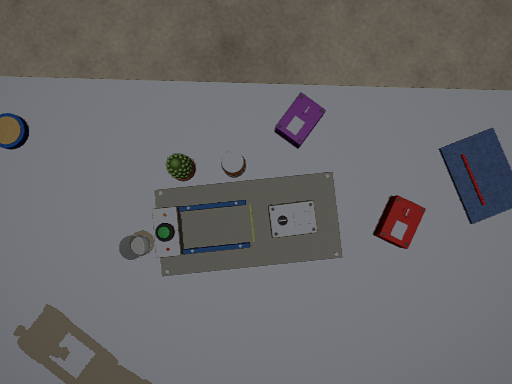

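View pics/wrist0.png

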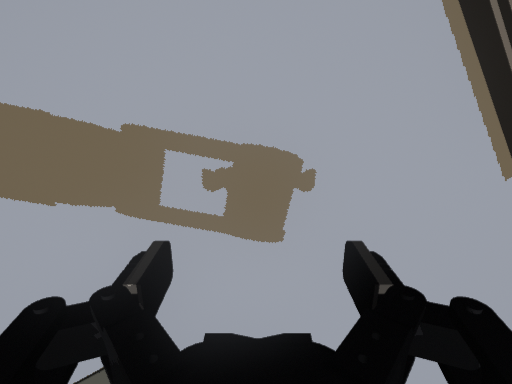

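The top view shows the grey logger at (293,219) on the board before the yellow line at x≈252. The rails lie at rows 206 and 248, and the end block and green button at (165,232). The purple box at (300,120) and the red one at (400,222) are look-alikes standing off the board. The jar is at (233,163), the cone at (180,167) and the beaker at (135,246). The grey box on the board is the one that fits. I'll measure next and confirm it with a crop.

```bash
cat > h.py <<'E'
import numpy as np, cv2
from bench import ctrl
def load(n): return np.load(f'pics/{n}.npz')
def snap(n,tag):
    c=ctrl.calibration(n); p,d=ctrl.camera(n); cv2.imwrite(f'pics/{n}{tag}.png',p[:,:,::-1])
    np.savez(f'pics/{n}{tag}.npz',p=p,d=d,M=c['camera_from_world'],f=192/np.tan(np.radians(c['fov_y']/2)),cx=c['cx'],cy=c['cy'])
    return load(n+tag)
def ray(z,uv,h):
    uv=np.atleast_2d(np.asarray(uv,float)); M=z['M']; R=M[:3,:3]; C=-R.T@M[:3,3]
    r=np.c_[(uv[:,0]-z['cx'])/z['f'],(uv[:,1]-z['cy'])/z['f'],np.ones(len(uv))]@R
    return C+r*((h-C[2])/r[:,2])[:,None]
def proj(z,P):
    P=np.atleast_2d(P); q=P@z['M'][:3,:3].T+z['M'][:3,3]
    return np.c_[q[:,0]/q[:,2]*z['f']+z['cx'],q[:,1]/q[:,2]*z['f']+z['cy']]
def cloud(z):
    v,u=np.mgrid[:384,:512]; d=z['d']; M=z['M']
    q=np.stack([(u-z['cx'])/z['f']*d,(v-z['cy'])/z['f']*d,d],-1)
    return (q-M[:3,3])@M[:3,:3]
E
python3 - <<'E'
from h import *
z=load('top0'); p=z['p']; hsv=cv2.cvtColor(p,cv2.COLOR_RGB2HSV)
W=cloud(z)
cv2.imwrite('pics/crop0.png',cv2.resize(p[160:285,115:350,::-1],None,fx=3.4,fy=3.4,interpolation=cv2.INTER_CUBIC))
sub=np.zeros((384,512),bool); sub[160:285,145:350]=1
blue=((hsv[...,0]>100)&(hsv[...,0]<125)&(hsv[...,1]>120)&sub).astype(np.uint8)
cs,_=cv2.findContours(blue,0,1)
for c in cs:
    if cv2.contourArea(c)>80:
        r=cv2.minAreaRect(c); b=cv2.boxPoints(r); P=ray(z,b,.026); print('rail',np.round(r[0],1),np.round(P[:,:2],4).tolist(), 'c',np.round(ray(z,r[0],.026),4), 'dep z',np.median(W[...,2][blue>0]))
m=((W[...,2]>.055)&sub&(np.arange(512)>255)).astype(np.uint8)
c=max(cv2.findContours(m,0,1)[0],key=cv2.contourArea); r=cv2.minAreaRect(c); P=ray(z,cv2.boxPoints(r),.068)
print('logger depth',r,np.round(P,4).tolist(),ray(z,r[0],.068),np.median(W[...,2][m>0]))
g=((hsv[...,0]>50)&(hsv[...,0]<80)&(hsv[...,1]>130)&sub&(np.arange(384)[:,None]>210)).astype(np.uint8)
c=max(cv2.findContours(g,0,1)[0],key=cv2.contourArea);r=cv2.minAreaRect(c); print('btn',r,W[g>0].mean(0),np.percentile(W[...,2][g>0],[10,50,90]))
y=((hsv[...,0]>20)&(hsv[...,0]<35)&(hsv[...,1]>140)&sub).astype(np.uint8)
v,u=np.nonzero(y); print('yellow',len(u),np.median(u)); 
yz=ray(z,np.c_[u,v],.008); print(yz.min(0),yz.max(0),yz.mean(0))
E
```

```text
rail [216.  247.9] [[0.5148, 0.1331], [0.5299, 0.0177], [0.5185, 0.0162], [0.5035, 0.1315]] c [[0.5167 0.0747 0.026 ]] dep z 0.026132114560874827
rail [217.  204.7] [[0.621, 0.1471], [0.6396, 0.0059], [0.6286, 0.0044], [0.61, 0.1455]] c [[0.6248 0.0758 0.026 ]] dep z 0.026132114560874827
logger depth ((292.4000244140625, 219.2000274658203), (32.99323654174805, 45.644779205322266), 82.87498474121094) [[0.6244, -0.0506, 0.068], [0.6412, -0.16, 0.068], [0.5624, -0.1714, 0.068], [0.5458, -0.0625, 0.068]] [[ 0.59334361 -0.11109701  0.068     ]] 0.06862064749759218
btn ((163.50001525878906, 232.00003051757812), (12.020814895629883, 12.020814895629883), 45.0) [0.55449872 0.19718969 0.07475427] [0.0714704  0.07516388 0.07771869]
yellow 28 250.0
[ 0.54322782 -0.01705923  0.008     ] [0.73860167 0.18498072 0.008     ] [0.63073471 0.06031669 0.008     ]
```

View pics/crop0.png

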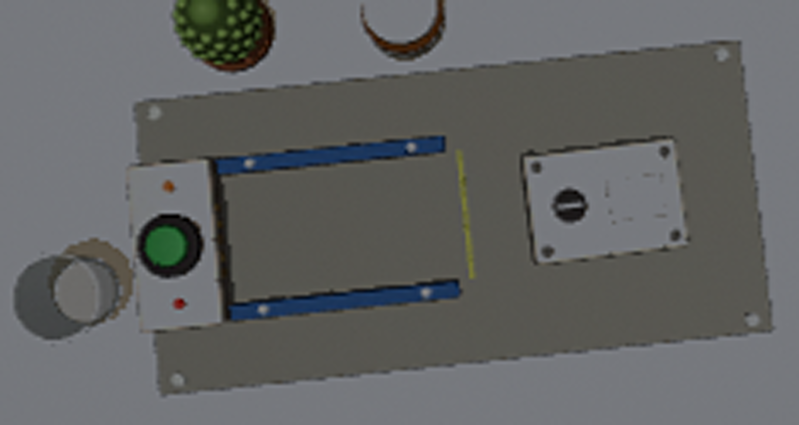

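The crop confirms the target: a light-grey box with a dial and a label on the board, just before the mouth. Next I'll get a precise dock frame.

Run:
```python
from h import *
z=load('top0'); p=z['p']; W=cloud(z)
S=8
P=cv2.cvtColor(p,cv2.COLOR_RGB2GRAY)
hsv=cv2.cvtColor(p,cv2.COLOR_RGB2HSV)
print('bench',p[300,300],'plate',p[240,280],p[190,300])
# plate mask via colour difference R-B and colour
d=p[...,0].astype(int)-p[...,2]
bg=P.astype(int)
plate=((bg<105)).astype(np.uint8)
# edge points subpixel: long edges by column, short by row
def cross(line,t): # first subpixel crossing
    s=np.sign(line-t); i=np.nonzero(np.diff(s))[0]
    return i+(t-line[i])/(line[i+1]-line[i]) if len(i) else []
rb=(P.astype(float)); tb=(float(P[300,300])+float(P[240,280]))/2
top=[];bot=[];lef=[];rig=[]
for u in range(260,330):
    c=rb[160:200,u]; k=cross(c,tb); 
    if len(k): top.append((u,160+k[0]))
    k=cross(rb[245:285,u],tb)
    if len(k): bot.append((u,245+k[-1]))
for u in range(165,260):
    k=cross(rb[255:285,u],tb)
    if len(k): bot.append((u,255+k[-1]))
for v in range(185,250):
    k=cross(rb[v,325:350],tb)
    if len(k): rig.append((325+k[-1],v))
def fit(pts,h):
    Q=ray(z,pts,h)[:,:2]
    for _ in range(4):
        m=Q.mean(0); _,s,vt=np.linalg.svd(Q-m); n=vt[1]; e=(Q-m)@n; Q=Q[abs(e)<max(2*np.median(abs(e)),.0007)]
    dr=vt[0]*np.sign(vt[0][1] if abs(vt[0][1])>.5 else vt[0][0]); return m,dr,np.degrees(np.arctan2(dr[1],dr[0])),len(Q),e.std()
for n,e in (('top',top),('bot',bot),('rig',rig)): print(n,fit(e,.008))
# rails: centre per column from blue weight
B=(p[...,2].astype(float)-p[...,0]).clip(0)
for n,(a,b) in {'rA':(197,215),'rB':(238,258)}.items():
    pts=[]
    for u in range(190,240):
        w=B[a:b,u].copy(); w[w<25]=0
        if w.sum()>60: pts.append((u,a+(w*np.arange(b-a)).sum()/w.sum()))
    print(n,fit(pts,.026))
# logger top: height mask edges
# end block depth
m=(W[...,2]>.045)&(np.arange(512)>145)&(np.arange(512)<185)&(np.arange(384)[:,None]>200)&(np.arange(384)[:,None]<265)
r=cv2.minAreaRect(cv2.findContours(m.astype(np.uint8),0,1)[0][0]); print('block',r,ray(z,cv2.boxPoints(r),.053).round(4).tolist(),ray(z,r[0],.053))
```

```text
bench [118 120 125] plate [88 87 81] [87 86 80]
top (array([ 0.7084597 , -0.12110927]), array([-0.13231581,  0.99120761]), np.float64(97.60343464815442), 49, np.float64(0.0003893016679634637))
bot (array([ 0.46926592, -0.00410023]), array([-0.13016514,  0.99149233]), np.float64(97.4791351057608), 165, np.float64(0.0006703013569367459))
rig (array([ 0.60272805, -0.23171836]), array([0.99133443, 0.1313623 ]), np.float64(7.548321692684229), 65, np.float64(0.0007484411747330851))
rA (array([0.62363536, 0.0851798 ]), array([-0.13145447,  0.99132221]), np.float64(97.55364852859584), 47, np.float64(0.00029085897099274136))
rB (array([0.51581764, 0.07840378]), array([-0.12974448,  0.99154746]), np.float64(97.4548269993677), 48, np.float64(0.00020725382780928552))
block ((153.0, 255.0), (0.0, 0.0), 0.0) [[0.4972, 0.2249, 0.053], [0.4972, 0.2249, 0.053], [0.4972, 0.2249, 0.053], [0.4972, 0.2249, 0.053]] [[0.49715761 0.22491116 0.053     ]]
```

```bash
cat >> h.py <<'E'
YAW=np.radians(97.5); ex=np.array([np.cos(YAW),np.sin(YAW)]); ey=np.array([-ex[1],ex[0]])
ORG=ex*-0.0584+ey*-0.5755
def dock(P): 
    P=np.atleast_2d(P)[:,:2]-ORG; return np.c_[P@ex,P@ey]*1000
def world(x,y): return ORG+ex*x/1000+ey*y/1000
def brightquad(z,box,h,thr):
    u0,v0,u1,v1=box; g=cv2.cvtColor(z['p'],cv2.COLOR_RGB2GRAY)[v0:v1,u0:u1]
    g=cv2.resize(g,None,fx=8,fy=8,interpolation=cv2.INTER_CUBIC)
    m=cv2.morphologyEx((g>thr).astype(np.uint8),cv2.MORPH_CLOSE,np.ones((25,25)))
    c=max(cv2.findContours(m,0,1)[0],key=cv2.contourArea); 
    c=cv2.convexHull(c).reshape(-1,2)
    uv=(c+.5)/8-.5+[u0,v0]
    D=dock(ray(z,uv,h)).astype(np.float32)
    return cv2.minAreaRect(D)
E
python3 - <<'E'
from h import *
z=load('top0'); g=cv2.cvtColor(z['p'],cv2.COLOR_RGB2GRAY); print(g[219,262:325]); print(g[195:245,300])
for t in (110,125,140): print(t,brightquad(z,(260,195,328,245),.068,t))
for t in (110,125,140): print('blk',t,brightquad(z,(145,200,186,265),.053,t))
W=cloud(z); 
s=load('scene0'); Ws=cloud(s)
for n,w,zz in(('top',W,z),('scene',Ws,s)):
    D=dock(w.reshape(-1,3)).reshape(384,512,2)
    m=(w[...,2]>.062)&(w[...,2]<.076)&(D[...,0]<-30)&(D[...,0]>-240)&(abs(D[...,1])<100)
    q=D[m].astype(np.float32); print(n,m.sum(),cv2.minAreaRect(q),np.median(w[...,2][m]))
    m=(w[...,2]>.045)&(w[...,2]<.060)&(D[...,0]>130)&(D[...,0]<230)&(abs(D[...,1])<80)
    q=D[m].astype(np.float32); print(n,m.sum(),cv2.minAreaRect(q),np.median(w[...,2][m]))
    for k,lo,hi in(('tall',.075,.14),):
        m=(w[...,2]>lo)&(w[...,2]<hi)&(abs(D[...,0])<330)&(abs(D[...,1])<220)
        l,lab,st,ce=cv2.connectedComponentsWithStats(m.astype(np.uint8))
        for i in range(1,l):
            if st[i,4]>15: print(k,n,st[i],D[lab==i].mean(0).round(0),w[...,2][lab==i].max().round(3))
M=ctrl.calibration('wrist')['camera_from_world']; print(-M[:3,:3].T@M[:3,3])
sp=world(-250,0); print(sp, world(180,0))
E
```

```text
[ 86  86  87  86  86  86  88  62  85 118 122 122 121 122 123 106  52  32
  35  38  40  57  60  79  41  89 120 123 122 121 121 121 121 121 121 121
 121 121 121 122 121 120 121 121 121 121 121 121 120 121 121 121 122 106
  90  86  87  86  87  87  87  86  87]
[ 87  86  87  87  88  87  47  99 124 121 121 121 121 121 121 121 121 119
 122 121 121 121 121 121 121 120 121 121 121 102 122 121 121 121 121 121
 121 122 122  77  87  87  87  87  87  87  86  87  87  87]
110 ((-130.17330932617188, 0.7663650512695312), (107.6456069946289, 75.57941436767578), 1.195655345916748)
125 ((-84.75202941894531, -31.634754180908203), (15.888163566589355, 7.347141742706299), 0.43035444617271423)Traceback (most recent call last):
  File "<stdin>", line 3, in <module>
  File "h.py", line 28, in brightquad
    c=max(cv2.findContours(m,0,1)[0],key=cv2.contourArea);
ValueError: max() iterable argument is empty
```

Run:
```python
from h import *
z=load('top0')
for t in (98,104,108): print(t,brightquad(z,(260,195,328,245),.068,t))
W=cloud(z); 
s=load('scene0'); Ws=cloud(s)
for n,w,zz in(('top',W,z),('scene',Ws,s)):
    D=dock(w.reshape(-1,3)).reshape(384,512,2)
    m=(w[...,2]>.062)&(w[...,2]<.076)&(D[...,0]<-30)&(D[...,0]>-240)&(abs(D[...,1])<100)
    q=D[m].astype(np.float32); print(n,m.sum(),cv2.minAreaRect(q),np.median(w[...,2][m]))
    m=(w[...,2]>.045)&(w[...,2]<.060)&(D[...,0]>130)&(D[...,0]<230)&(abs(D[...,1])<80)
    q=D[m].astype(np.float32); print(n,m.sum(),cv2.minAreaRect(q),np.median(w[...,2][m]))
    for k,lo,hi in(('tall',.075,.14),):
        m=(w[...,2]>lo)&(w[...,2]<hi)&(abs(D[...,0])<330)&(abs(D[...,1])<220)
        l,lab,st,ce=cv2.connectedComponentsWithStats(m.astype(np.uint8))
        for i in range(1,l):
            if st[i,4]>15: print(k,n,st[i],D[lab==i].mean(0).round(0),w[...,2][lab==i].max().round(3))
M=ctrl.calibration('wrist')['camera_from_world']; print(-M[:3,:3].T@M[:3,3])
print(world(-250,0), world(180,0))
```

```text
98 ((-130.51382446289062, 1.0651473999023438), (109.295166015625, 76.8773422241211), 1.1949422359466553)
104 ((-130.32635498046875, 0.9295120239257812), (108.54556274414062, 76.36206817626953), 1.195239782333374)
108 ((-130.28677368164062, 0.8943557739257812), (107.9455795288086, 75.83566284179688), 1.1932592391967773)
top 1455 ((-129.70709228515625, 0.4906005859375), (110.08495330810547, 77.7034683227539), 1.0247548818588257) 0.06854307707068491
top 938 ((180.7476806640625, 0.22820663452148438), (119.58909606933594, 60.84187316894531), 89.64043426513672) 0.053318981250292746
tall top [221 151  23  22 383] [   1. -150.] 0.091
tall top [165 153  26  24 428] [ 129. -153.] 0.128
tall top [158 228  12  11  58] [182.   2.] 0.079
tall top [118 234  27  27 163] [263.  27.] 0.09
scene 566 ((-128.90228271484375, -1.5267448425292969), (110.20694732666016, 79.8868637084961), 2.355703830718994) 0.06704240164127317
scene 421 ((181.16549682617188, -2.3105621337890625), (123.44303131103516, 59.80263137817383), 89.95384216308594) 0.051960846313633555
tall scene [360 187  22  15 131] [261.  26.] 0.087
tall scene [263 213  20  16 245] [   2. -156.] 0.089
tall scene [310 217  22  22 360] [ 133. -171.] 0.126
[0.17159311 0.55381281 0.37178294]
[ 0.6108308  -0.23064377] [0.55470453 0.19567752]
```

Everything agrees: the logger is at dock (-130, +1) with a yaw of about 1.1°, and the block and button are at (181, 0), as they must be. My plan is to push with half-open fingers, which gives a two-point contact that keeps the logger square. The tips will stay above rail height. First I'll work out the approach.

```bash
cat >> h.py <<'E'
from scipy.spatial.transform import Rotation as Rn
def tool(o=None):
    o=o or ctrl.get_obs(); w=o['eef_rot']; return np.array(o['eef_pos']),Rn.from_quat([w[1],w[2],w[3],w[0]])
def goto(x,y,zz,yaw=0):
    """tool-axes shift (now) and tool turn to put TCP at dock x,y mm, z m; tool x along dock -y"""
    p,R=tool(); t=np.r_[world(x,y),zz]; a=YAW+np.radians(yaw)
    X=np.array([np.sin(a),-np.cos(a),0]); Z=np.array([0,0,-1.]); Y=np.cross(Z,X); G=Rn.from_matrix(np.c_[X,Y,Z])
    print('tcp dock',dock(p).round(1),'z',p[2].round(4),'shift',R.inv().apply(t-p).round(4),'turn',(R.inv()*G).as_rotvec().round(4), 'shift after turn',G.inv().apply(t-p).round(4))
def st():
    o=ctrl.get_obs(); print('t',o['time_s'],'F',np.round(o['wrist_force'],2),'open',round(o['opening'],3),'q',np.round(o['q'],2))
E
python3 -c "
from h import *
goto(-215,0,.20); st()"
```

```text
tcp dock [[544.2 268.6]] z 0.2556 shift [-0.4982  0.6326  0.0561] turn [4.0000e-04 1.3000e-03 1.0072e+00] shift after turn [0.2686 0.7592 0.0556]
t 0.15 F [-0.18  0.18  0.35] open 0.998 q [ 0.93  0.18  1.61 -0.    1.35 -0.21]
```

```bash
python3 -m pendant '[[[-0.02,0.025,0,0,0,0,0],[-0.025,0.032,0,0,0,0,0],[-0.025,0.032,0,0,0,0,0],[-0.025,0.032,0,0,0,0,0],[-0.025,0.032,0,0,0,0,0],[-0.025,0.032,0,0,0,0,0],[-0.025,0.032,0,0,0,0,0],[-0.025,0.032,0,0,0,0,0],[-0.025,0.032,0,0,0,0,0],[-0.025,0.032,0,0,0,0,0]]]'; python3 -m pendant '[[[-0.025,0.032,0,0,0,0,0],[-0.025,0.032,0,0,0,0,0],[-0.025,0.032,0,0,0,0,0],[-0.025,0.032,0,0,0,0,0],[-0.025,0.032,0,0,0,0,0],[-0.025,0.032,0,0,0,0,0],[-0.025,0.032,0,0,0,0,0],[-0.025,0.032,0,0,0,0,0],[-0.025,0.032,0,0,0,0,0],[-0.02,0.025,0,0,0,0,0]]]'; python3 -m pendant '[[[0,0,0,0,0,0.1,0],[0,0,0,0,0,0.1,0],[0,0,0,0,0,0.1,0],[0,0,0,0,0,0.1,0],[0,0,0,0,0,0.1,0],[0,0,0,0,0,0.1,0],[0,0,0,0,0,0.1,0],[0,0,0,0,0,0.1,0],[0,0,0,0,0,0.1,0],[0,0,0,0,0,0.107,0]]]'; python3 -c "
from h import *
goto(-215,0,.062); st()"
```

```text
time_s: 1.15
eef_pos: [0.4229, 0.1668, 0.2563]
eef_rot: [0.0, 0.842, 0.539, 0.0]
wrist_force: [1.0, 0.7, 1.1]
opening: 0.498
time_s: 2.15
eef_pos: [0.6044, -0.1876, 0.2557]
eef_rot: [-0.0, 0.843, 0.538, -0.0]
wrist_force: [0.8, -0.5, -0.2]
opening: 0.5
time_s: 3.15
eef_pos: [0.6037, -0.1852, 0.2558]
eef_rot: [-0.0, 0.998, 0.063, -0.0]
wrist_force: [0.3, -0.4, -0.8]
opening: 0.499
tcp dock [[-204.1    1.1]] z 0.2558 shift [0.0013 0.011  0.1938] turn [-0.0005  0.0008 -0.0041] shift after turn [0.0011 0.0109 0.1938]
t 3.15 F [ 0.32 -0.37 -0.77] open 0.499 q [-0.49  0.31  1.46 -0.    1.38 -0.61]
```

```bash
python3 -m pendant '[[[0.001,0.014,0,0,0,-0.004,0],[0,0,0.025,0,0,0,0],[0,0,0.025,0,0,0,0],[0,0,0.025,0,0,0,0],[0,0,0.025,0,0,0,0],[0,0,0.02,0,0,0,0],[0,0,0,0,0,0,0]]]'
python3 - <<'E'
from h import *
goto(-215,0,.062); st()
snap('scene','1');snap('wrist','1')
im=np.hstack([cv2.resize(cv2.imread('pics/scene1.png')[130:270,150:390],None,fx=1.6,fy=1.6),cv2.resize(cv2.imread('pics/wrist1.png'),(299,224))])
cv2.imwrite('pics/c1.png',im)
E
```

```text
time_s: 3.85
eef_pos: [0.6046, -0.1989, 0.1324]
eef_rot: [-0.002, 0.998, 0.069, -0.003]
wrist_force: [0.2, 1.1, -0.4]
opening: 0.503
tcp dock [[-217.8    2. ]] z 0.1324 shift [ 0.0024 -0.0025  0.0704] turn [-0.0038  0.0056  0.0063] shift after turn [ 0.002  -0.0028  0.0704]
t 3.85 F [ 0.16  1.11 -0.38] open 0.503 q [-0.5   0.45  1.53 -0.    1.17 -0.64]
```

View pics/c1.png

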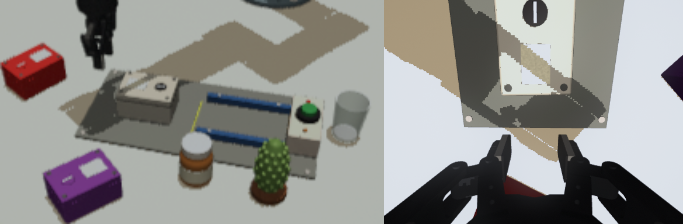

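The fingers are behind the logger's rear face (scene crop, gripper at (97,40)) and roughly centred in the wrist view. I'll go down to push height next.

```bash
python3 -m pendant '[[[0.001,0,0.02,0,0,0.006,0],[0,0,0.02,0,0,0,0],[0,0,0.02,0,0,0,0],[0,0,0.01,0,0,0,0],[0,0,0,0,0,0,0],[0,0,0,0,0,0,0]]]'
python3 - <<'E'
from h import *
goto(-205,0,.062); st()
snap('scene','2');snap('wrist','2')
im=np.hstack([cv2.resize(cv2.imread('pics/scene2.png')[150:240,180:290],None,fx=3.4,fy=3.4),cv2.resize(cv2.imread('pics/wrist2.png'),(408,306))])
cv2.imwrite('pics/c2.png',im)
E
```

```text
time_s: 4.55
eef_pos: [0.6086, -0.1995, 0.0676]
eef_rot: [0.001, 0.998, 0.065, 0.001]
wrist_force: [0.2, -0.2, -0.1]
opening: 0.497
tcp dock [[-218.8   -1.8]] z 0.0676 shift [-0.0019 -0.0138  0.0056] turn [ 0.0011 -0.0015 -0.0015] shift after turn [-0.0018 -0.0138  0.0056]
t 4.55 F [ 0.16 -0.24 -0.15] open 0.497 q [-0.5   0.54  1.55 -0.    1.05 -0.63]
```

View pics/c2.png

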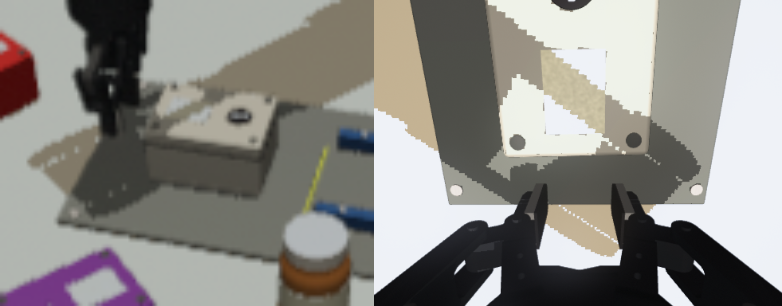

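```bash
python3 -m pendant '[[[-0.001,0,0.009,0,0,-0.001,0],[0,-0.008,0,0,0,0,0],[0,-0.01,0,0,0,0,0],[0,-0.01,0,0,0,0,0],[0,-0.01,0,0,0,0,0],[0,-0.01,0,0,0,0,0],[0,-0.01,0,0,0,0,0],[0,-0.005,0,0,0,0,0],[0,0,0,0,0,0,0],[0,0,0,0,0,0,0]]]'
cat >> h.py <<'E'
def logger(z,x0):
    c=proj(z,np.r_[world(x0,0),.068])[0]; u0,v0=(c-[42,34]).astype(int); u1,v1=(c+[42,34]).astype(int)
    w=cloud(z); D=dock(w.reshape(-1,3)).reshape(384,512,2)
    m=(w[...,2]>.062)&(w[...,2]<.0745)&(abs(D[...,0]-x0)<75)&(abs(D[...,1])<70)
    r=cv2.minAreaRect(D[m].astype(np.float32)); print('depth',m.sum(),np.round(r[0],1),np.round(r[1],1),round(r[2],2))
    return D,m
E
python3 - <<'E'
from h import *
goto(-160,0,.058); st(); goto(-160,0,.058)
logger(snap('top','3'),-115)
goto(-160,0,.058)
im=cv2.resize(cv2.imread('pics/top3.png')[160:285,115:350],None,fx=3.4,fy=3.4,interpolation=cv2.INTER_CUBIC)
cv2.imwrite('pics/c3.png',im)
E
```

```text
time_s: 5.65
eef_pos: [0.5987, -0.1364, 0.0574]
eef_rot: [-0.0, 0.998, 0.065, 0.0]
wrist_force: [0.0, -0.3, -0.7]
opening: 0.493
tcp dock [[-155.    -0.2]] z 0.0574 shift [-0.0002  0.005  -0.0006] turn [-0.0002 -0.0001 -0.0006] shift after turn [-0.0002  0.005  -0.0006]
t 5.65 F [ 0.03 -0.33 -0.69] open 0.493 q [-0.42  0.5   1.63  0.    1.01 -0.55]
tcp dock [[-155.    -0.2]] z 0.0574 shift [-0.0002  0.005  -0.0006] turn [-0.0002 -0.0001 -0.0006] shift after turn [-0.0002  0.005  -0.0006]
depth 831 [-90.7  -0.8] [101.5  77.8] 0.15
tcp dock [[-155.3   -0.3]] z 0.0574 shift [-0.0002  0.0047 -0.0006] turn [-0.0001 -0.0002 -0.001 ] shift after turn [-0.0003  0.0047 -0.0006]
```

View pics/c3.png

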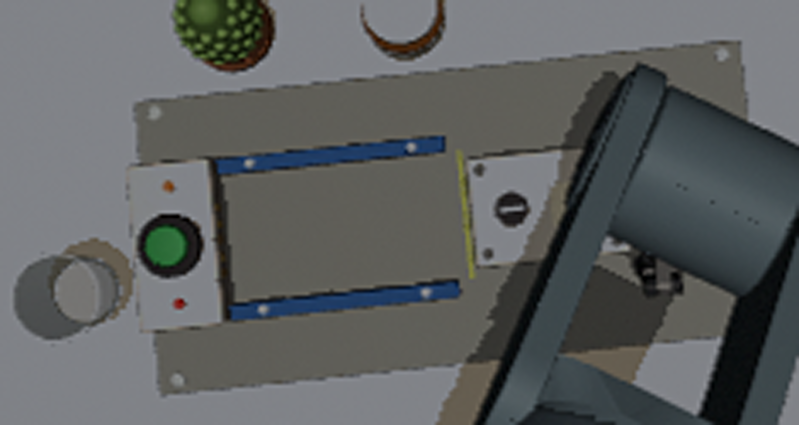

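The logger has slid forward square: yaw about 0°, y about -1 mm, with its front edge at the yellow line. I'll keep pushing.

```bash
python3 -m pendant '[[[0,-0.005,0,0,0,0,0],[0,-0.01,0,0,0,0,0],[0,-0.01,0,0,0,0,0],[0,-0.01,0,0,0,0,0],[0,-0.01,0,0,0,0,0],[0,-0.01,0,0,0,0,0],[0,-0.01,0,0,0,0,0],[0,-0.005,0,0,0,0,0],[0,0,0,0,0,0,0],[0,0,0,0,0,0,0]]]'
python3 - <<'E'
from h import *
goto(-85,0,.058); st()
logger(snap('top','4'),-30); logger(snap('scene','4'),-30)
im=cv2.resize(cv2.imread('pics/top4.png')[160:285,115:350],None,fx=3.4,fy=3.4,interpolation=cv2.INTER_CUBIC)
cv2.imwrite('pics/c4.png',im)
E
```

```text
time_s: 6.7
eef_pos: [0.5891, -0.0666, 0.0569]
eef_rot: [-0.0, 0.998, 0.065, -0.0]
wrist_force: [-0.7, 0.7, -0.2]
opening: 0.496
tcp dock [[-84.5   0.2]] z 0.0569 shift [ 0.0002  0.0005 -0.0011] turn [-0.001   0.0009 -0.0005] shift after turn [ 0.0002  0.0005 -0.0011]
t 6.7 F [-0.71  0.67 -0.18] open 0.496 q [-0.31  0.47  1.68  0.    0.99 -0.44]
depth 642 [-11.4  -0.6] [95.9 77.7] 0.02
depth 613 [-28.4  -3.8] [131.2  81.8] 1.08
```

View pics/c4.png

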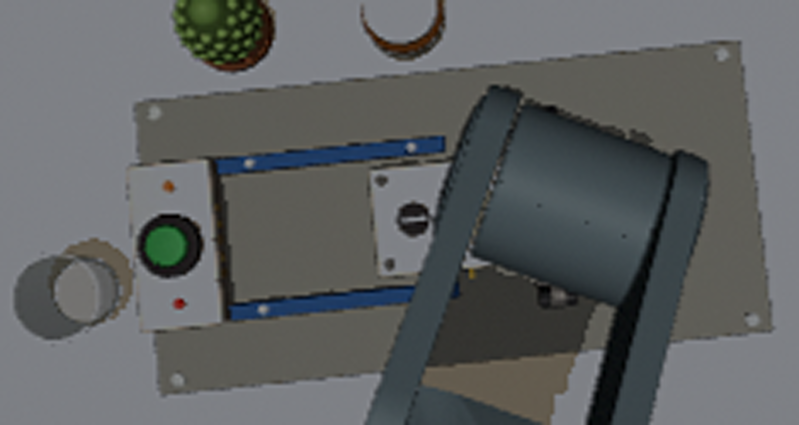

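The logger is in the lane with even gaps to both rails: crop front edge at x≈372, y about -0.6 mm, yaw 0. I'll continue, then finish slowly and watch the force.

```bash
python3 -m pendant '[[[0,-0.005,-0.001,0,0,0,0],[0,-0.01,0,0,0,0,0],[0,-0.01,0,0,0,0,0],[0,-0.01,0,0,0,0,0],[0,-0.01,0,0,0,0,0],[0,-0.01,0,0,0,0,0],[0,-0.01,0,0,0,0,0],[0,-0.01,0,0,0,0,0],[0,-0.005,0,0,0,0,0],[0,-0.002,0,0,0,0,0]]]';  python3 -m pendant '[[[0,-0.003,0,0,0,0,0],[0,-0.003,0,0,0,0,0],[0,-0.003,0,0,0,0,0],[0,-0.003,0,0,0,0,0],[0,0,0,0,0,0,0],[0,0,0,0,0,0,0]]]'
python3 - <<'E'
from h import *
goto(29,0,.058); st()
D,m=logger(snap('top','5'),80)
im=cv2.resize(cv2.imread('pics/top5.png')[160:285,115:350],None,fx=3.4,fy=3.4,interpolation=cv2.INTER_CUBIC)
cv2.imwrite('pics/c5.png',im)
E
```

```text
time_s: 7.8
eef_pos: [0.5787, 0.0148, 0.0583]
eef_rot: [0.0, 0.998, 0.065, -0.0]
wrist_force: [-0.1, -2.1, -0.8]
opening: 0.496
time_s: 8.4
eef_pos: [0.5773, 0.0263, 0.0584]
eef_rot: [-0.0, 0.998, 0.065, 0.0]
wrist_force: [-0.1, -0.5, 1.0]
opening: 0.504
tcp dock [[ 9.1 -0.3]] z 0.0584 shift [-0.0003 -0.0199  0.0004] turn [-0.0004 -0.0001 -0.0009] shift after turn [-0.0003 -0.0199  0.0004]
t 8.4 F [-0.08 -0.53  0.97] open 0.504 q [-0.16  0.44  1.72  0.    0.98 -0.29]
depth 94 [121.9 -14.1] [50.6 15.1] 86.7
```

View pics/c5.png

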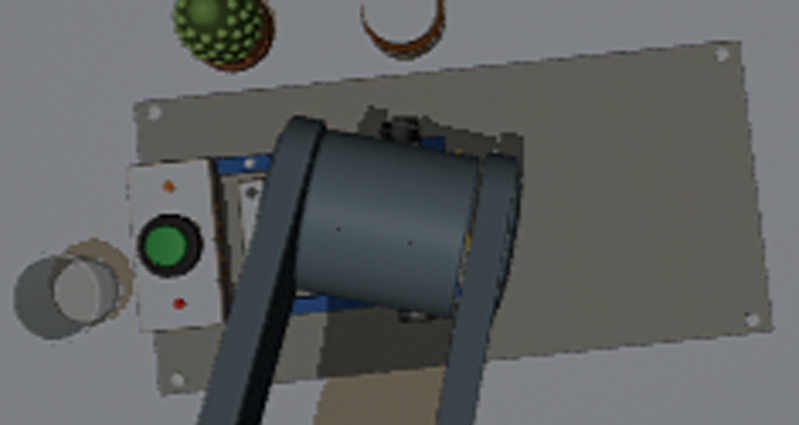

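The front edge is at x≈129 mm, so about 20 mm remain. I'll take it slowly.

```bash
python3 -m pendant '[[[0,-0.003,0,0,0,0,0],[0,-0.003,0,0,0,0,0],[0,-0.003,0,0,0,0,0],[0,-0.003,0,0,0,0,0],[0,-0.002,0,0,0,0,0],[0,-0.002,0,0,0,0,0],[0,-0.001,0,0,0,0,0],[0,-0.001,0,0,0,0,0]]]'; python3 -m pendant '[[[0,-0.001,0,0,0,0,0],[0,-0.001,0,0,0,0,0]]]'; python3 -m pendant '[[[0,-0.001,0,0,0,0,0],[0,0,0,0,0,0,0]]]';python3 -c "
from h import *
goto(29.5,0,.058); st()"
```

```text
time_s: 9.25
eef_pos: [0.5751, 0.0439, 0.0583]
eef_rot: [0.0, 0.998, 0.065, 0.0]
wrist_force: [0.7, -3.0, 0.0]
opening: 0.497
time_s: 9.45
eef_pos: [0.5748, 0.0458, 0.0584]
eef_rot: [0.0, 0.998, 0.065, 0.0]
wrist_force: [-0.2, -2.1, 0.7]
opening: 0.5
time_s: 9.65
eef_pos: [0.5747, 0.0469, 0.0584]
eef_rot: [-0.0, 0.998, 0.065, 0.0]
wrist_force: [0.4, -2.7, 0.6]
opening: 0.498
tcp dock [[29.9 -0.4]] z 0.0584 shift [-0.0004  0.0004  0.0004] turn [-0.0001 -0.0002 -0.0009] shift after turn [-0.0004  0.0004  0.0004]
t 9.65 F [ 0.36 -2.68  0.57] open 0.498 q [-0.12  0.44  1.73  0.    0.98 -0.25]
```

Only sliding friction (about 2–3 N) so far. I'll continue 1 mm at a time until the block pushes back.

```bash
python3 -m pendant '[[[0,-0.001,0,0,0,0,0],[0,0,0,0,0,0,0]]]';python3 -m pendant '[[[0,-0.001,0,0,0,0,0],[0,0,0,0,0,0,0]]]'
```

```text
time_s: 9.85
eef_pos: [0.5745, 0.0479, 0.0583]
eef_rot: [-0.0, 0.998, 0.065, 0.0]
wrist_force: [1.1, -3.4, 1.5]
opening: 0.5
time_s: 10.05
eef_pos: [0.5746, 0.048, 0.0584]
eef_rot: [0.001, 0.998, 0.065, 0.0]
wrist_force: [0.9, -6.5, 0.5]
opening: 0.5
```

```bash
python3 -m pendant '[[[0,-0.001,0,0,0,0,0],[0,0,0,0,0,0,0]]]';python3 -m pendant '[[[0,-0.001,0,0,0,0,0],[0,0,0,0,0,0,0]]]'
```

```text
time_s: 10.25
eef_pos: [0.5746, 0.048, 0.0584]
eef_rot: [0.001, 0.998, 0.065, 0.0]
wrist_force: [0.6, -9.8, 0.6]
opening: 0.494
time_s: 10.45
eef_pos: [0.5746, 0.0481, 0.0585]
eef_rot: [0.002, 0.998, 0.065, 0.0]
wrist_force: [1.2, -15.1, 0.3]
opening: 0.499
```

The TCP stopped while the force rose to 15 N, so the logger is home. I'll back off, rise and check.

```bash
python3 -m pendant '[[[0,0.006,0,0,0,0,0],[0,0.012,0,0,0,0,0],[0,0.02,0,0,0,0,0],[0,0.01,-0.03,0,0,0,0],[0,0.02,-0.035,0,0,0,1],[0,0.03,-0.035,0,0,0,1],[0,0.03,-0.03,0,0,0,1],[0,0.03,0,0,0,0,1],[0,0.02,0,0,0,0,1],[0,0,0,0,0,0,1]]]'
python3 - <<'E'
from h import *
goto(180,0,.15); st()
D,m=logger(snap('top','6'),95)
z=load('top6'); w=cloud(z); D=dock(w.reshape(-1,3)).reshape(384,512,2)
m=(w[...,2]>.07)&(w[...,2]<.085)&(D[...,0]>150)&(D[...,0]<215)&(abs(D[...,1])<40); print('btn',m.sum(),D[m].mean(0),np.percentile(w[...,2][m],[10,50,90]))
im=cv2.resize(cv2.imread('pics/top6.png')[160:285,115:350],None,fx=3.4,fy=3.4,interpolation=cv2.INTER_CUBIC)
cv2.imwrite('pics/c6.png',im)
E
```

```text
time_s: 11.45
eef_pos: [0.5968, -0.1281, 0.1874]
eef_rot: [-0.0, 0.998, 0.064, -0.001]
wrist_force: [0.6, -0.2, -0.4]
opening: -0.001
tcp dock [[-146.5    0.6]] z 0.1874 shift [-0.0006 -0.3264  0.0376] turn [-0.0005  0.001  -0.0037] shift after turn [ 0.0006 -0.3265  0.0374]
t 11.45 F [ 0.65 -0.2  -0.43] open -0.001 q [-0.41  0.33  1.57 -0.    1.24 -0.53]
depth 1512 [105.2  -1. ] [ 77.9 129.2] 90.0
btn 122 [ 1.81843568e+02 -1.74870972e-01] [0.0721805  0.07443925 0.07742434]
```

View pics/c6.png

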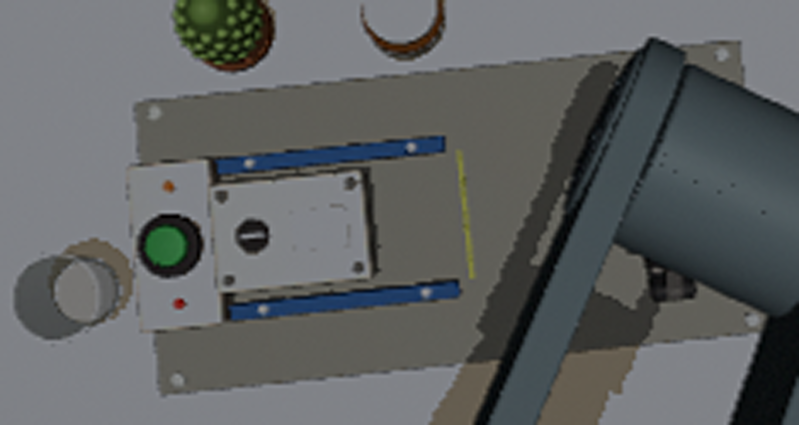

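The logger is home: front face flush with the block, rear at x≈40.6 mm, clear strips on both sides and yaw 0. Next is the button.

```bash
python3 -m pendant '[[[0,-0.027,0,0,0,-0.003,1],[0,-0.035,0,0,0,0,1],[0,-0.04,0,0,0,0,1],[0,-0.04,0,0,0,0,1],[0,-0.04,0,0,0,0,1],[0,-0.04,0,0,0,0,1],[0,-0.04,0,0,0,0,1],[0,-0.035,0,0,0,0,1],[0,-0.03,0,0,0,0,1],[0,0,0,0,0,0,1]]]'; python3 -m pendant '[[[0,0,0.02,0,0,0,1],[0,0,0.02,0,0,0,1],[0,0,0.015,0,0,0,1],[0,0,0,0,0,0,1],[0,0,0,0,0,0,1]]]'
python3 - <<'E'
from h import *
goto(181,0,.12); st()
snap('scene','7');snap('wrist','7')
im=np.hstack([cv2.resize(cv2.imread('pics/scene7.png')[170:250,290:400],None,fx=3.5,fy=3.5),cv2.resize(cv2.imread('pics/wrist7.png'),(373,280))])
cv2.imwrite('pics/c7.png',im)
E
```

```text
time_s: 12.5
eef_pos: [0.5512, 0.203, 0.1869]
eef_rot: [-0.001, 0.998, 0.069, -0.002]
wrist_force: [0.1, -0.1, 0.4]
opening: 0.001
time_s: 13.0
eef_pos: [0.5536, 0.1982, 0.133]
eef_rot: [0.0, 0.998, 0.066, -0.001]
wrist_force: [0.0, 0.4, 0.5]
opening: 0.002
tcp dock [[182.7   0.8]] z 0.133 shift [0.0008 0.0017 0.013 ] turn [-0.      0.0012  0.002 ] shift after turn [0.0008 0.0017 0.013 ]
t 13.0 F [0.02 0.38 0.46] open 0.002 q [0.14 0.35 1.67 0.   1.13 0.01]
```

View pics/c7.png

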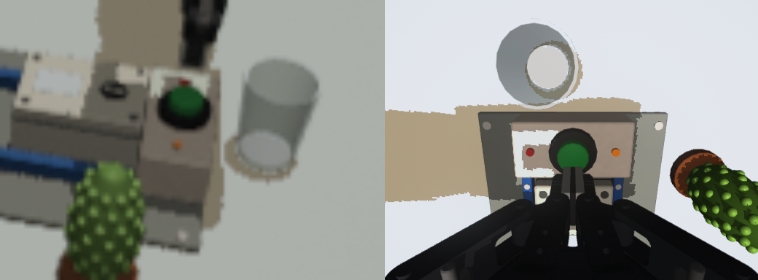

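The shut fingertips are above the green button (wrist view (573,155)), well clear of the beaker and cone. I'll go down and press in small steps.

```bash
python3 -m pendant '[[[0,0.001,0.01,0,0,0,1],[0,0,0.01,0,0,0,1],[0,0,0.005,0,0,0,1],[0,0,0.003,0,0,0,1],[0,0,0,0,0,0,1]]]'; python3 -m pendant '[[[0,0,0.002,0,0,0,1],[0,0,0,0,0,0,1]]]';  python3 -m pendant '[[[0,0,0.002,0,0,0,1],[0,0,0,0,0,0,1]]]'; python3 -m pendant '[[[0,0,0.002,0,0,0,1],[0,0,0,0,0,0,1]]]'
```

```text
time_s: 13.6
eef_pos: [0.5535, 0.1973, 0.1045]
eef_rot: [0.0, 0.998, 0.066, -0.001]
wrist_force: [-0.7, 0.7, 0.2]
opening: 0.004
time_s: 13.8
eef_pos: [0.5541, 0.1974, 0.1033]
eef_rot: [-0.0, 0.998, 0.066, 0.0]
wrist_force: [-0.5, -0.1, -0.3]
opening: 0.002
time_s: 14.0
eef_pos: [0.5539, 0.1974, 0.1012]
eef_rot: [0.0, 0.998, 0.066, -0.0]
wrist_force: [0.4, -0.0, 0.4]
opening: -0.004
time_s: 14.2
eef_pos: [0.5542, 0.1974, 0.0993]
eef_rot: [-0.0, 0.998, 0.066, 0.0]
wrist_force: [0.5, -0.0, 2.0]
opening: 0.006
```

```bash
for i in 1; do python3 -m pendant '[[[0,0,0.002,0,0,0,1],[0,0,0,0,0,0,1]]]';  python3 -m pendant '[[[0,0,0.002,0,0,0,1],[0,0,0,0,0,0,1]]]'; python3 -m pendant '[[[0,0,0.001,0,0,0,1],[0,0,0,0,0,0,1]]]'; python3 -m pendant '[[[0,0,0.001,0,0,0,1],[0,0,0,0,0,0,1]]]'; done
```

```text
time_s: 14.4
eef_pos: [0.5542, 0.1974, 0.0974]
eef_rot: [-0.0, 0.998, 0.066, 0.0]
wrist_force: [-0.7, 0.4, 3.3]
opening: 0.0
time_s: 14.6
eef_pos: [0.5542, 0.1974, 0.0954]
eef_rot: [-0.0, 0.998, 0.066, 0.0]
wrist_force: [0.9, 0.1, 3.4]
opening: -0.002
time_s: 14.8
eef_pos: [0.5542, 0.1974, 0.0944]
eef_rot: [-0.0, 0.998, 0.066, 0.0]
wrist_force: [-0.3, 1.0, 3.9]
opening: -0.003
time_s: 15.0
eef_pos: [0.5543, 0.1974, 0.094]
eef_rot: [0.0, 0.998, 0.067, 0.0]
wrist_force: [-1.8, -0.6, 7.7]
opening: -0.003
```

It has reached the stop: the TCP stalls and the force jumps past 4 N. I'll press a little more, hold, then let go.

```bash
python3 -m pendant '[[[0,0,0.001,0,0,0,1],[0,0,0.001,0,0,0,1],[0,0,0,0,0,0,1],[0,0,0,0,0,0,1],[0,0,0,0,0,0,1]]]'; python3 -m pendant '[[[0,0,-0.006,0,0,0,1],[0,0,-0.01,0,0,0,1],[0,0,-0.02,0,0,0,1],[0,0,-0.03,0,0,0,1],[0,0,-0.03,0,0,0,1],[0,0.03,0,0,0,0,1],[0,0.035,0,0,0,0,1],[0,0.04,0,0,0,0,1],[0,0.04,0,0,0,0,1],[0,0.04,0,0,0,0,1]]]'; python3 -m pendant '[[[0,0.04,0,0,0,0,1],[0,0.04,0,0,0,0,1],[0,0.04,0,0,0,0,1],[0,0.03,0,0,0,0,1],[0,0,0,0,0,0,1],[0,0,0,0,0,0,1]]]'
python3 - <<'E'
from h import *
st()
z=snap('top','8');snap('scene','8'); D,m=logger(z,95); logger(load('top6'),95)
for k in('top0','top6','top8'):
    z=load(k);w=cloud(z); D=dock(w.reshape(-1,3)).reshape(384,512,2)
    m=(w[...,2]>.07)&(w[...,2]<.085)&(D[...,0]>150)&(D[...,0]<215)&(abs(D[...,1])<40); print(k,'btn',m.sum(),D[m].mean(0).round(1),np.percentile(w[...,2][m],[10,50,90]).round(4))
a=cv2.resize(cv2.imread('pics/top8.png')[140:285,105:350],None,fx=2.2,fy=2.2,interpolation=cv2.INTER_CUBIC)
b=cv2.resize(cv2.imread('pics/scene8.png')[150:260,250:400],None,fx=1.7,fy=2.9);b=cv2.resize(b,(240,319)) 
cv2.imwrite('pics/c8.png',np.hstack([a,b]))
E
```

```text
time_s: 15.5
eef_pos: [0.5544, 0.1975, 0.0938]
eef_rot: [0.0, 0.998, 0.067, 0.0]
wrist_force: [-7.9, -1.6, 20.9]
opening: 0.001
time_s: 16.5
eef_pos: [0.578, 0.0127, 0.187]
eef_rot: [-0.0, 0.998, 0.067, -0.001]
wrist_force: [0.7, 0.7, -0.5]
opening: 0.001
time_s: 17.1
eef_pos: [0.5979, -0.135, 0.1867]
eef_rot: [-0.001, 0.998, 0.066, -0.001]
wrist_force: [-0.3, 0.7, 0.1]
opening: -0.0
t 17.1 F [-0.27  0.71  0.06] open -0.0 q [-0.42  0.33  1.57  0.    1.24 -0.55]
depth 1523 [105.3  -0.9] [129.4  77.9] 0.02
depth 1512 [105.2  -1. ] [ 77.9 129.2] 90.0
top0 btn 123 [1.818e+02 1.000e-01] [0.0721 0.0753 0.0778]
top6 btn 122 [181.8  -0.2] [0.0722 0.0744 0.0774]
top8 btn 125 [181.7  -0.3] [0.0719 0.0746 0.0768]
```

View pics/c8.png

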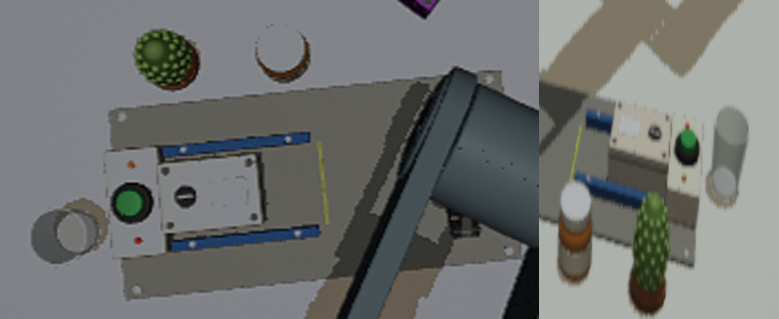

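The final view shows the logger flush against the block with clear strips to both rails, and the button back up at its starting height. The cone, jar and beaker have not moved and the robot is clear of everything.

```bash
python3 -c "
from bench import ctrl
print(ctrl.hand_in())"
```

```text
the job is handed in; nothing more can be done
None
```

The grey logger is home against the end block, the button has been pressed fully and released, and the job is handed in at about 17 s.

**Push:** I pushed the logger down the lane with half-open fingers, keeping the tips above rail height. It stopped with the push force rising to 15 N while the TCP stood still. I then backed off and checked in the top camera before touching the button.

**Button:** I pressed with shut fingers. The spring force built to about 4 N over roughly 6–7 mm, then rose to 21 N with the TCP stalled at the stop. After that I let go and retreated.

**Last checks:**
- **Logger:** the rear face is at about x = 40.6 mm (40 expected when home), y is about -1 mm and yaw about 0°, which leaves about 8 mm to the nearer rail.
- **Button:** it is back at its original height within camera noise.
- **Cone, beaker and jar:** they look unmoved in the pictures; I did not re-measure them.
- **Robot:** it is touching nothing.

One reading disagreed. Part-way along, the front edge measured about 5 mm short of where the pushing geometry put it. The next readings agreed again, and the force stop settled the home position.

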